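# Put the serving board in the countertop dryer and close its cover

## Robot

A 6-joint arm with a two-finger parallel gripper is mounted at the origin on the work surface. World frame = base frame: x ahead of the robot, y to its left, z up, the work surface at z = 0. Lengths are in m, angles in rad, forces in N, time in s.
With the tool pointing down it reaches from about 0.425 to 0.95 m from the base axis. Payload 3.5 kg.
Tool frame: the origin (TCP) lies on the centre line of the jaws, within the pads' length; the fingertips stand 14 mm ahead of it and the grasp point (between the pads) lies 5 mm behind it (ctrl.finger_overhang is the distance from the TCP to the fingertips, in m); z points along the fingers, y is the line along which they close (so a half turn about z gives the same grasp; the last joint's range is limited). The gripper opens to 85 mm and grips with 20 to 120 N. Pads are 22 mm wide; open, the fingers measure 114 mm over their backs; the gripper's body (76 mm by 85 mm) begins 54 mm behind the grasp point. The pads swing forward as they close: fully open they stand 13 mm farther back than shut.
Start: joints at [-1.376, 0.286, 1.577, -0, 1.279, -0.15], TCP at [0.228, -0.635, 0.212] pointing down, gripper open.
Joint ranges: [-2.77, 2.77], [-0.9, 2.22], [0.21, 2.48], [-1.53, 4.67], [0.24, 2.81], [-2.84, 2.84]. Speed limits (rad/s): [2.79, 2.79, 3.14, 3.14, 3.14, 3.14].

## Interface

Orientations are given as a unit quaternion [x, y, z, w].
In Python, from plant import ctrl gives the robot as it stands.
- The arm moves only by the tool send_rows, never from a script. Its argument "moves" is text: rows parted by semicolons, each of 7 numbers parted by spaces: the turn, a rotation vector about the tool's x, y, z in units of 360 degrees (1.0 is 360 degrees), then the shift along the tool's x, y, z in units of 20 cm (1.0 is 20 cm), then the gripper's target within -1 to 1 (fully open at 1, half-way at 0, shut at -1). A call has 1 to 12 rows; each row is the pose to reach, as a shift and turn from the pose commanded when the call began, along the tool's axes at that moment, turning the shorter way round; what a row does not reach only later rows make up. A row lasts 1/8 s, in which the tool goes at most 62.5 mm and 10.7 degrees, less where a joint would pass 70% of its speed; a pose out of reach is approached as far as the arm can. A call with a number of a shift or a turn outside -1 to 1 is refused whole. A call with a gripper value outside its range is refused whole. The fingers move at their own pace and stop on an object; "newtons" is the grip in N (left out, the last holds). Time passes only in rows, so rows that repeat a pose let the fingers close. It gives the time, the measured TCP pose, the force, the opening and the grip force at its end, in the units of the state.
- ctrl.get_state(): the state, without advancing time (a new reading comes with each control period).
- ctrl.read_camera(name): name is "scene" or "top" or "wrist"; returns a dict with "image" (480x640x3 uint8, red, green, blue), "fovy" (degrees; the focal length in pixels is half the picture's height over the tangent of half this angle, whatever the lens; pixels are square), "cx", "cy" (the principal point, pixels), "distortion" ([k1, k2, p1, p2, k3] as OpenCV has them; the pictures are not rectified), "extrinsics" (4x4, takes a point from camera to world coordinates). Camera axes: x right, y up, looking along -z (the intrinsics and any distortion apply to the point x, -y, -z); pixel columns grow to the right and rows downward; lengths in m; the calibration is good to about 2 mm. A picture is of the moment at which its call begins. There is no depth.
- ctrl.sign_off(): hands the job in; it is judged then, once.
The state is a dict: "time": time; "qpos": joint angles; "dq": joint speeds; "joint_efforts": joint torques, N m; "eef_pos": TCP position; "tcp_rot": TCP orientation; "contact_force": force on the tool from outside, world axes, zero at the start; "wrist_torque": the same for the moment, N m; "opening": opening from 0.0 (shut) to 1.0 (fully open); "finger_force": force on a finger pad.
Only numpy, scipy, OpenCV 4.12 (cv2) and the standard library are available. Lean on these libraries where they do the work, as an engineer would, in place of code of your own. Each camera call takes 0.05 s, during which the arm holds its last target. There are 200 camera calls.

## Task

Put the wooden serving board from the steel stand into the leaning slot in the top of the white board dryer and push it down until it is fully home. Then take the dryer's hinged cover by its bar and lower it gently until it rests fully closed, without letting it fall at any point. Leave the cups, pitcher, sugar jar and dosing ring where they are.

Things in the scene. Friction and masses are not known exactly. Their poses are not given: they have to be found in the camera images.
- dryer: fixed white box, 170 mm (its x) by 200 mm (its y) by 80 mm high, the countertop board dryer; origin at the centre of its underside, z up. Its flat top lies 80 mm above the origin. In the top is one slot, along its y. A grey cover is hinged along the top of its -y side.
- slot: the dryer's steel-lined slot: 17 mm wide (x), 138 mm long (y, the dryer's y), 60 mm deep. Origin: centre of the slot's floor, at (25, 15, 30) mm in the dryer frame. z points out of it and leans 25 degrees from vertical towards the dryer's -x, so the mouth is 60 mm up z. The rim is flush with the dryer's top on the -x side and 10 mm proud of it on the +x side. The board when home stands out 45 mm.
- cover_hinge (a point): mid-point of the cover's hinge line, along the dryer's x; at (0, -100, 80) mm in the dryer frame. The cover is a grey shell 170 x 200 mm, 61 mm deep, with walls 5 mm thick; closed it covers the whole top with 55 mm of room inside, so it shuts only when the board is home.
- cover (a joint): the cover's angle in rad: 0 closed on its stop; 1.57 upright; 1.8 the open stop. It grows as the free edge swings up and over from the dryer's +y towards -y. Hinge friction 0.3 N m: the cover (0.4 to 0.6 kg) stays where left from about 1.0 to 1.5 rad, can fall shut below 0.9 rad, and may sink open beyond 1.5.
- cover_handle (a point): middle of the cover's handle bar: round, steel, diameter 14 mm, 100 mm long along the dryer's x, on two end arms, with 41 mm free between bar and cover edge. At cover angle a it lies, from cover_hinge along the dryer's axes, at y = 245 cos a - 30 sin a, z = 245 sin a + 30 cos a (mm). Its frame turns with the cover, like the dryer's when closed.
- stand: fixed steel stand, foot 90 mm (x) by 150 mm (y) by 10 mm thick, with two upright fins 30 mm tall above the foot that leave a groove 15 mm wide along its y; origin at the centre of its underside, z up. The board stands in the groove.
- board: wooden serving board, 12 mm thick (its x), 130 mm long (its y), 105 mm tall (its z), 0.09 to 0.16 kg; starts upright in the stand's groove, its underside 10 mm above the table; origin at the centre of its underside.
- board_mid (a point): the middle of the board, 52.5 mm above its origin along its z.
- turntable: fixed wooden lazy susan, diameter 184 mm, 26 mm tall, origin at the centre of its underside; bystander
- cup1: matte black ceramic cup, rim diameter 66 mm, 65 mm tall, standing on the turntable; origin at the centre of its underside; bystander
- cup2: matte black ceramic cup, rim diameter 66 mm, 65 mm tall, standing on the turntable; origin at the centre of its underside; bystander
- cup3: matte black ceramic cup, rim diameter 66 mm, 65 mm tall, standing on the turntable; origin at the centre of its underside; bystander
- cup4: matte black ceramic cup, rim diameter 66 mm, 65 mm tall, standing on the turntable; origin at the centre of its underside; bystander
- pitcher: steel milk pitcher, diameter 90 mm, 105 mm tall, handle to its +y; origin at the centre of its underside; bystander
- sugar_jar: glass sugar jar with steel cap, diameter 80 mm, 120 mm tall; origin at the centre of its underside; bystander
- dosing_ring: aluminium dosing ring, outer diameter 62 mm, 25 mm tall; origin at the centre of its underside; bystander
There are look-alikes about, which are no part of the job. Of the things like the board, leave any that is blue, green or red; of the rest the smaller one is meant.

How it is judged:
On the way, in this order (a step that is already met when the one before it is completed fails the run):
1. the board is fully home in the dryer's slot, the cover still open (x of board_mid in the frame of slot between -0.005 and 0.005 m and y of board_mid in the frame of slot between -0.008 and 0.008 m and z of board_mid in the frame of slot between 0.047 and 0.0575 m and angle between the x axis of board and the x axis of slot, either way round below 0.2 rad and value of joint cover above 0.5 rad), for 0.2 s.
2. the cover is fully closed over the board (x of board_mid in the frame of slot between -0.005 and 0.005 m and y of board_mid in the frame of slot between -0.008 and 0.008 m and z of board_mid in the frame of slot between 0.047 and 0.0575 m and angle between the x axis of board and the x axis of slot, either way round below 0.2 rad and value of joint cover below 0.03 rad), for 0.2 s.
At the end, for the whole second after the job is handed in: The board is home in the slot (its middle within 5 mm across, 8 mm along and 5 mm in depth of the fully seated place, its face within 0.2 rad of the slot's) and at rest, and the cover is closed to within 0.03 rad of its stop (all of step 2 and linear speed of board below 0.02 m/s); the robot touches nothing.
It fails at once if the cover falls: it turns shut faster than 1.2 rad/s (about 0.3 m/s at the handle) (velocity of joint cover below -1.2 rad/s).
It fails at once if a cup, the pitcher, the sugar jar or the dosing ring is moved more than 30 mm (distance of any of cup1, cup2, cup3, cup4, pitcher, sugar_jar, dosing_ring from where it was at the start of the episode above 0.03 m).
It also fails if it takes over 69 s, if anything falls off the work surface, if the arm or the gripper's body presses on something with over 40 N, if the wrist force passes 120 N, or if a joint passes its speed limit or range.

## Working session

There is one attempt and no reset: what is moved stays moved. The work goes in short steps, Python scripts to look and compute and a tool call to move; the robot and the scene stay as the last step left them, time stands still between calls to the robot, and variables do not carry over. Pictures are saved under pics/ and viewed, at most 10 in all, crops included, and the job is handed in when it is done.

Besides the shell and the picture viewer there is one more tool, called after ">>>" as name(argument=value, ...) on one line, values as JSON. send_rows: Moves the arm, as the interface text tells. Its arguments: {"type":"object","properties":{"moves":{"type":"string"},"newtons":{"type":"number"}},"required":["moves"]}

```bash
ls; mkdir -p pics; python3 - <<'E'
from plant import ctrl
import cv2
for n in ("scene","top"):
    c=ctrl.read_camera(n); cv2.imwrite(f"pics/{n}0.png",c["image"][:,:,::-1]); print(n,c["fovy"],c["cx"],c["cy"],c["distortion"],c["extrinsics"].round(4).tolist() if hasattr(c["extrinsics"],'round') else c["extrinsics"])
s=ctrl.get_state();print(s)
E
```

```text
pics
scene 47.72892945712235 318.96528142307227 249.64688304890205 [-0.08114471  0.          0.          0.          0.        ] [[0.7502, -0.478, 0.4569, 1.1168], [0.6611, 0.5591, -0.5004, -0.5488], [-0.0163, 0.6774, 0.7354, 1.0013], [0.0, 0.0, 0.0, 1.0]]
top 46.00867428742996 326.84842161316544 246.0026269271187 [-0.1815001  0.         0.         0.         0.       ] [[-0.0824, 0.9734, -0.214, 0.2204], [-0.9966, -0.0797, 0.0208, 0.0979], [0.0032, 0.215, 0.9766, 1.4785], [0.0, 0.0, 0.0, 1.0]]
{'time': 0.1, 'qpos': array([-1.37597801e+00,  2.87127936e-01,  1.57805458e+00, -6.91210000e-06,
        1.27861878e+00, -1.50014263e-01]), 'dq': array([ 1.99179560e-03,  2.30801152e-05, -2.55056349e-03, -9.36837627e-04,
        1.04421277e-03,  5.31319266e-04]), 'joint_efforts': array([ 9.69049574e-05, -4.07296336e+01, -2.93700600e+01, -1.47098349e-04,
        3.38996273e-03,  1.69715514e-05]), 'eef_pos': array([ 0.22806602, -0.63461194,  0.21063866]), 'tcp_rot': array([ 9.85172325e-01,  1.71564190e-01, -2.80445716e-05, -1.10396826e-03]), 'contact_force': array([ 0.03724986, -0.06212645,  0.49368917]), 'wrist_torque': array([-0.02415754,  0.01486358,  0.03875647]), 'finger_force': 0.0, 'opening': 0.9981590770424839}
```

View pics/scene0.png

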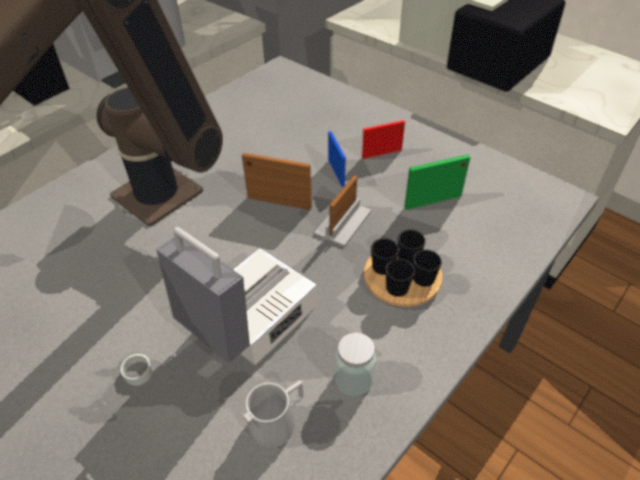

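View pics/top0.png

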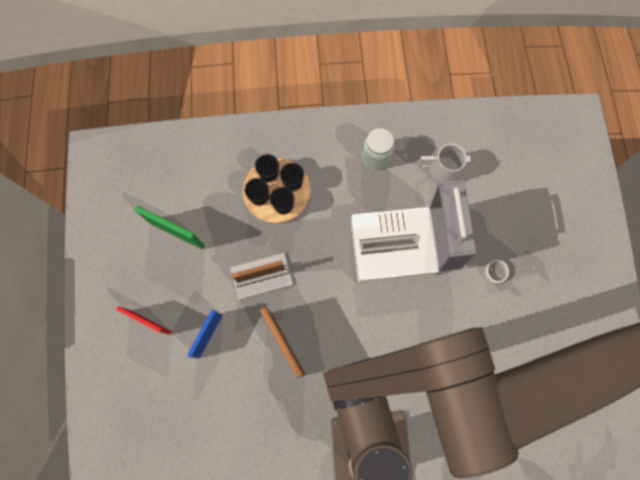

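The scene view shows the target board in the steel stand at about (343,205), and the dryer with its cover near upright at (205,290). In the top view the board is at (258,271), the slot at (389,243) and the cover bar at (458,212). Next I'll compute coarse positions.

```bash
cat > h.py <<'E'
import numpy as np, cv2
from scipy.spatial.transform import Rotation as R
from plant import ctrl
def K(c):
    f=240/np.tan(np.radians(c["fovy"])/2); return np.array([[f,0,c["cx"]],[0,f,c["cy"]],[0,0,1.]])
def rays(c,px):
    u=cv2.undistortPoints(np.array(px,float).reshape(-1,1,2),K(c),np.array(c["distortion"])).reshape(-1,2)
    E=np.array(c["extrinsics"]); d=np.c_[u[:,0],-u[:,1],-np.ones(len(u))]@E[:3,:3].T
    return E[:3,3],d
def plane(c,px,z):
    o,d=rays(c,px); return o+d*((z-o[2])/d[:,2])[:,None]
def proj(c,P):
    E=np.array(c["extrinsics"]); p=(np.atleast_2d(P)-E[:3,3])@E[:3,:3]
    p=p*[1,-1,-1]
    return cv2.projectPoints(p,np.zeros(3),np.zeros(3),K(c),np.array(c["distortion"]))[0].reshape(-1,2)
def tri(c1,p1,c2,p2):
    o1,d1=rays(c1,[p1]);o2,d2=rays(c2,[p2]);A=np.c_[d1[0],-d2[0]]
    t=np.linalg.lstsq(A,o2-o1,rcond=None)[0];a=o1+t[0]*d1[0];b=o2+t[1]*d2[0]
    return (a+b)/2,np.linalg.norm(a-b)
def rot(z,y):
    "tool rotation from tool z and tool y directions"
    z=np.array(z,float);z/=np.linalg.norm(z);y=np.array(y,float);y-=z*(y@z);y/=np.linalg.norm(y)
    return np.c_[np.cross(y,z),y,z]
def row(p,Rt,p0=None,R0=None):
    s=ctrl.get_state()
    if R0 is None:R0=R.from_quat(s["tcp_rot"]).as_matrix()
    if p0 is None:p0=s["eef_pos"]
    r=R.from_matrix(R0.T@Rt).as_rotvec()/(2*np.pi); t=R0.T@(np.array(p)-p0)/0.2
    return " ".join(f"{v:.4f}" for v in np.r_[r,t])
def snap(n,f=None):
    c=ctrl.read_camera(n)
    if f: cv2.imwrite(f"pics/{f}.png",c["image"][:,:,::-1])
    return c
E
python3 - <<'E'
from h import *
t=snap("top");s=snap("scene");w=snap("wrist")
np.set_printoptions(precision=4,suppress=True)
st=ctrl.get_state();T=R.from_quat(st["tcp_rot"]).as_matrix()
E=w["extrinsics"];print("wrist fovy",w["fovy"],w["distortion"],"cam in tool",T.T@(E[:3,3]-st["eef_pos"]),"\n",T.T@E[:3,:3])
print("slot",plane(t,[(389,243)],.084),"board top",plane(t,[(258,271),(234,277),(284,264)],.115))
print("handle",tri(t,(458,212),s,(196,243)))
print("handle ends",tri(t,(458,190),s,(216,260)),tri(t,(462,234),s,(178,233)))
print("jar,pitch,ring",plane(t,[(379,140),(452,160),(497,271)],.1))
hsv=cv2.cvtColor(t["image"],cv2.COLOR_RGB2HSV)
m=((hsv[...,2]>205)&(hsv[...,1]<25)).astype(np.uint8);m[:190]=0;m[300:]=0;m[:,:340]=0;m[:,450:]=0
c=max(cv2.findContours(m,0,2)[0],key=cv2.contourArea);rc=cv2.minAreaRect(c);b=cv2.boxPoints(rc);print(b,plane(t,b,.08))
m=((hsv[...,0]<18)&(hsv[...,1]>100)).astype(np.uint8);m[:240]=0;m[300:]=0;m[:,:215]=0;m[:,300:]=0
c=max(cv2.findContours(m,0,2)[0],key=cv2.contourArea);b=cv2.boxPoints(cv2.minAreaRect(c));print(b,plane(t,b,.115))
E
```

```text
wrist fovy 63.260047967205026 [0.0196 0.     0.     0.     0.    ] cam in tool [ 0.0823  0.001  -0.162 ] 
 [[ 0.0011  0.947   0.3214]
 [ 1.     -0.0012  0.0002]
 [ 0.0006  0.3214 -0.947 ]]
slot [[ 0.5208 -0.0895  0.084 ]] board top [[0.4704 0.2423 0.115 ]
 [0.4602 0.3022 0.115 ]
 [0.4827 0.1775 0.115 ]]
handle (array([ 0.5243, -0.2139,  0.324 ]), np.float64(0.001977599851266124))
handle ends (array([ 0.5762, -0.2187,  0.321 ]), np.float64(0.005078435786836336)) (array([ 0.4765, -0.2171,  0.3196]), np.float64(0.0016694998629997293))
jar,pitch,ring [[ 0.7955 -0.0915  0.1   ]
 [ 0.7258 -0.2775  0.1   ]
 [ 0.4232 -0.3533  0.1   ]]
[[350.7508 214.3823]
 [429.4846 205.1194]
 [437.2525 271.1467]
 [358.5188 280.4095]] [[ 0.6047  0.0001  0.08  ]
 [ 0.6133 -0.2062  0.08  ]
 [ 0.4391 -0.2048  0.08  ]
 [ 0.4325 -0.0036  0.08  ]]
[[231.1692 273.9539]
 [280.5846 260.4769]
 [282.8461 268.7692]
 [233.4307 282.2462]] [[0.4683 0.3089 0.115 ]
 [0.4921 0.1853 0.115 ]
 [0.471  0.1811 0.115 ]
 [0.4473 0.3043 0.115 ]]
```

```bash
python3 - <<'E'
from h import *
D=rot([0,0,-1],[1,0,0])
s=ctrl.get_state();R0=R.from_quat(s["tcp_rot"]).as_matrix()
print(row([.3,-.58,.46],R0));print(row([.52,-.06,.42],D))
E
```

```text
0.0000 0.0000 0.0000 0.4313 -0.1384 -1.2435
-0.0001 -0.0001 -0.1951 2.3453 -2.2134 -1.0409
```

>>> send_rows(moves="0 0 0 0.1 0 -0.5 1; 0 0 0 0.2 -0.1 -1 1; 0 0 0 0.4 -0.3 -1 1; 0 0 -0.03 0.6 -0.5 -1 1; 0 0 -0.05 0.8 -0.7 -1 1; 0 0 -0.07 1 -0.9 -1 1; 0 0 -0.08 1 -0.94 -1 1; 0 0 -0.08 1 -0.94 -1 1; 0 0 -0.08 1 -0.94 -1 1")

```text
time: 1.38
eef_pos: [0.3523, -0.3917, 0.4115]
tcp_rot: [0.912, 0.41, -0.0, -0.0]
contact_force: [-0.1, 0.5, -0.3]
opening: 0.998
finger_force: 0.0
```

```bash
python3 - <<'E'
from h import *
D=rot([0,0,-1],[1,0,0])
print(row([.52,-.06,.42],D))
E
```

```text
-0.0001 0.0000 -0.1154 1.7971 -0.4723 -0.0434
```

>>> send_rows(moves="0 0 -0.02 0.3 -0.08 0 1; 0 0 -0.04 0.6 -0.16 0 1; 0 0 -0.06 0.9 -0.24 0 1; 0 0 -0.06 1 -0.26 -0.04 1; 0 0 -0.06 1 -0.26 -0.04 1")

```text
time: 2.0
eef_pos: [0.4468, -0.2069, 0.4201]
tcp_rot: [0.818, 0.575, -0.0, 0.0]
contact_force: [0.5, -0.6, -0.3]
opening: 1.003
finger_force: 0.0
```

```bash
python3 - <<'E'
from h import *
D=rot([0,0,-1],[1,0,0])
print(row([.52,-.06,.42],D))
E
```

```text
0.0000 0.0001 -0.0551 0.8149 0.0952 0.0001
```

>>> send_rows(moves="0 0 -0.025 0.3 0.03 0 1; 0 0 -0.05 0.6 0.06 0 1; 0 0 -0.055 0.815 0.095 0 1; 0 0 -0.055 0.815 0.095 0 1; 0 0 -0.055 0.815 0.095 0 1; 0 0 -0.055 0.815 0.095 0 1")

```text
time: 2.75
eef_pos: [0.5192, -0.0614, 0.4197]
tcp_rot: [0.708, 0.706, -0.0, -0.0]
contact_force: [-0.3, -0.7, 0.1]
opening: 1.0
finger_force: 0.0
```

```bash
python3 - <<'E'
from h import *
w=snap("wrist","w1"); import pickle; pickle.dump((dict(w),ctrl.get_state()),open("w1.pkl","wb"))
E
```

```text
(no output)
```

View pics/w1.png

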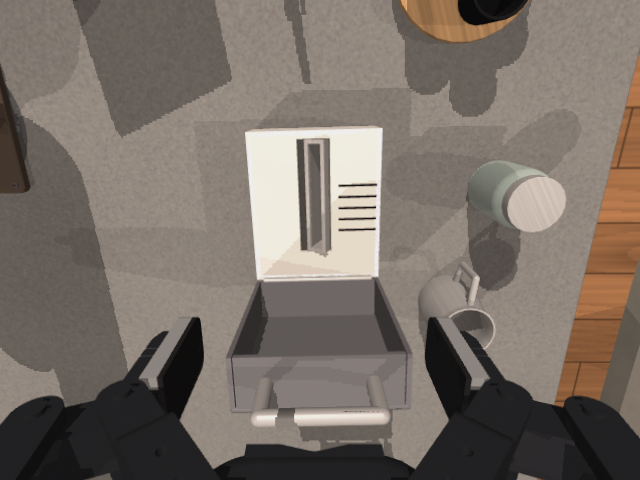

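The wrist view shows the dryer top with its corners at about (247,130), (382,127), (378,277) and (257,279). The slot runs from (313,140) to (317,253), and the bar runs from (253,416) to (390,416). Next I'll refine these by mask.

```bash
python3 - <<'E'
from h import *
import pickle; w,st=pickle.load(open("w1.pkl","rb"))
np.set_printoptions(precision=4,suppress=True)
g=w["image"]; v=g.min(2)
m=(v>175).astype(np.uint8);m[:100]=0;m[300:]=0;m[:,:220]=0;m[:,400:]=0
m=cv2.morphologyEx(m,cv2.MORPH_OPEN,np.ones((3,3)))
c=cv2.convexHull(max(cv2.findContours(m,0,1)[0],key=cv2.contourArea))
q=cv2.approxPolyDP(c,6,True).reshape(-1,2);print("corners",q.tolist());P=plane(w,q,.08);print(P)
print("sides",np.linalg.norm(P-np.roll(P,-1,0),axis=1))
# slot: dark/grey inside top, contour
s=((v<165)).astype(np.uint8);s[:133]=0;s[258:]=0;s[:,:285]=0;s[:,335:]=0
c=max(cv2.findContours(s,0,1)[0],key=cv2.contourArea);b=cv2.boxPoints(cv2.minAreaRect(c));print("slot box",b.tolist());Q=plane(w,b,.084);print(Q,Q.mean(0))
for r in (150,180,200,230,245): print(r,v[r,292:336].tolist())
t=ctrl.read_camera("top")
print("bar ends z=.324",plane(w,[(253,416),(390,416)],.324))
E
```

```text
corners [[382, 128], [378, 275], [257, 279], [245, 132]]
[[ 0.6032 -0.0029  0.08  ]
 [ 0.6082 -0.2005  0.08  ]
 [ 0.4385 -0.2063  0.08  ]
 [ 0.4336 -0.0071  0.08  ]]
sides [0.1978 0.1698 0.1992 0.1696]
slot box [[295.82000732421875, 138.28109741210938], [328.99383544921875, 137.66677856445312], [331.18304443359375, 255.88552856445312], [298.00921630859375, 256.4998474121094]]
[[ 0.4966 -0.0145  0.084 ]
 [ 0.5377 -0.0139  0.084 ]
 [ 0.5422 -0.1702  0.084 ]
 [ 0.4968 -0.171   0.084 ]] [ 0.5183 -0.0924  0.084 ]
150 [224, 224, 224, 224, 179, 102, 67, 67, 67, 67, 67, 68, 147, 166, 163, 146, 115, 94, 79, 72, 72, 72, 74, 74, 73, 72, 72, 90, 150, 169, 169, 149, 116, 104, 103, 101, 90, 111, 200, 224, 224, 224, 224, 223]
180 [223, 223, 223, 223, 223, 195, 115, 63, 65, 67, 67, 67, 66, 151, 175, 175, 152, 117, 106, 95, 88, 88, 88, 90, 89, 88, 88, 88, 120, 162, 171, 172, 132, 106, 106, 104, 93, 88, 172, 218, 223, 223, 223, 223]
200 [223, 223, 223, 223, 223, 224, 180, 103, 63, 64, 64, 65, 64, 85, 157, 177, 177, 133, 106, 96, 90, 89, 88, 91, 91, 90, 88, 88, 88, 156, 176, 173, 153, 118, 107, 106, 104, 93, 142, 208, 223, 223, 217, 213]
230 [223, 223, 222, 223, 222, 223, 222, 204, 124, 66, 64, 65, 66, 68, 81, 135, 150, 150, 122, 105, 96, 90, 90, 89, 89, 90, 90, 89, 88, 111, 142, 150, 151, 122, 106, 107, 105, 95, 88, 175, 200, 200, 199, 200]
245 [203, 200, 200, 199, 200, 199, 200, 200, 144, 83, 66, 67, 67, 67, 66, 113, 142, 148, 135, 112, 95, 104, 121, 132, 133, 132, 132, 131, 131, 131, 144, 149, 149, 128, 109, 105, 105, 95, 89, 174, 200, 200, 200, 200]
bar ends z=.324 [[ 0.4687 -0.2187  0.324 ]
 [ 0.581  -0.2189  0.324 ]]
```

```bash
python3 - <<'E'
from h import *
import pickle; w,st=pickle.load(open("w1.pkl","rb"))
np.set_printoptions(precision=4,suppress=True)
v=w["image"].min(2)
for r,l,rr in((150,306.5,319.6),(180,308.0,320.5),(200,308.8,320.6),(230,310,321.5)):
    a=plane(w,[(l,r)],.0808)[0];b=plane(w,[(rr,r)],.088)[0];print(r,a,b,(a+b)/2)
for c in(311,315,318): print(c,v[132:152,c].tolist(),v[236:262,c].tolist())
cv2.imwrite("pics/slot.png",cv2.resize(w["image"][110:290,235:395,::-1],None,fx=3.3,fy=3.3,interpolation=cv2.INTER_CUBIC))
# predicted mouth corners
ya=.027;Rz=R.from_euler("z",ya).as_matrix();C=np.array([.5209,-.1042,0])
print("mouth ctr",C+Rz@[-.0004,.015,.0844]);th=np.radians(25)
X=np.array([np.cos(th),0,np.sin(th)])
M=np.array([C+Rz@(np.array([-.0004,.015,.0844])+sx*.0085*X+[0,sy*.069,0]) for sx in(-1,1) for sy in(-1,1)]);print(proj(w,M))
E
```

```text
150 [ 0.5097 -0.029   0.0808] [ 0.526  -0.0283  0.088 ] [ 0.5179 -0.0287  0.0844]
180 [ 0.5113 -0.0668  0.0808] [ 0.5273 -0.0656  0.088 ] [ 0.5193 -0.0662  0.0844]
200 [ 0.5121 -0.093   0.0808] [ 0.5275 -0.0914  0.088 ] [ 0.5198 -0.0922  0.0844]
230 [ 0.5134 -0.1342  0.0808] [ 0.5288 -0.132   0.088 ] [ 0.5211 -0.1331  0.0844]
311 [237, 238, 238, 231, 224, 224, 159, 141, 162, 166, 167, 137, 90, 72, 72, 72, 72, 72, 72, 76] [108, 109, 109, 109, 110, 112, 112, 112, 112, 112, 115, 129, 143, 146, 139, 169, 196, 199, 200, 200, 200, 199, 200, 200, 199, 199]
315 [237, 238, 233, 226, 215, 204, 141, 136, 162, 167, 167, 138, 92, 74, 74, 75, 74, 74, 74, 75] [88, 89, 89, 89, 89, 89, 89, 99, 119, 132, 133, 132, 136, 141, 140, 136, 147, 183, 199, 200, 200, 200, 200, 199, 200, 200]
318 [238, 235, 228, 225, 210, 201, 142, 135, 160, 164, 165, 135, 90, 72, 71, 72, 72, 72, 72, 73] [89, 89, 89, 89, 88, 99, 119, 131, 133, 132, 131, 130, 136, 141, 143, 141, 135, 174, 200, 200, 199, 199, 200, 200, 199, 199]
mouth ctr [ 0.5201 -0.0892  0.0844]
[[310.7116 246.9831]
 [307.131  142.9996]
 [322.0979 248.4576]
 [319.5301 143.1042]]
```

View pics/slot.png

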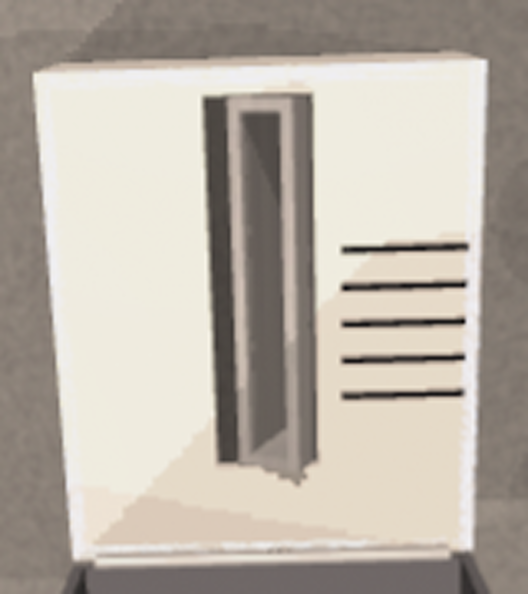

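The crop shows the steel-lined slot mouth. The measured mouth centre is about (0.520, -0.089) with yaw about 0.028, which agrees with the given geometry. Next, move to the board.

>>> send_rows(moves="0 0 0 0.3 -0.05 0 1; 0 0 0 0.6 -0.1 0 1; 0 0 -0.01 0.9 -0.16 0.1 1; 0 0 -0.02 1 -0.24 0.35 1; 0 0 -0.03 1 -0.24 0.6 1; 0 0 -0.03 1 -0.24 0.7 1; 0 0 -0.03 1 -0.24 0.7 1")

```text
time: 3.72
eef_pos: [0.4714, 0.1399, 0.2792]
tcp_rot: [0.639, 0.77, -0.001, -0.001]
contact_force: [0.4, 0.5, 0.8]
opening: 1.003
finger_force: 0.0
```

```bash
python3 - <<'E'
from h import *
s=ctrl.get_state();print(R.from_quat(s["tcp_rot"]).as_matrix().round(3))
print(row([.47,.235,.28],rot([0,0,-1],[1,.185,0])))
E
```

```text
[[-0.185  0.983 -0.002]
 [ 0.983  0.185 -0.   ]
 [ 0.    -0.002 -1.   ]]
-0.0003 -0.0000 0.0004 0.4687 0.0809 -0.0043
```

>>> send_rows(moves="0 0 0 0.3 0.05 0 1; 0 0 0 0.46 0.08 0 1; 0 0 0 0.46 0.08 0 1; 0 0 0 0.46 0.08 0 1")

```text
time: 4.22
eef_pos: [0.4713, 0.2334, 0.2818]
tcp_rot: [0.638, 0.77, 0.001, 0.001]
contact_force: [0.0, -0.1, 1.0]
opening: 0.999
finger_force: 0.0
```

```bash
python3 - <<'E'
from h import *
w=snap("wrist","w2"); import pickle; pickle.dump((dict(w),ctrl.get_state()),open("w2.pkl","wb"))
E
```

```text
(no output)
```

View pics/w2.png

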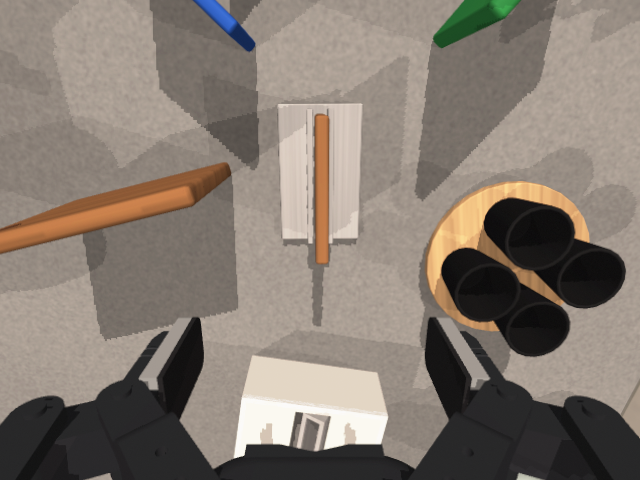

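The wrist view shows the target board upright in the stand. Its top edge runs from (321,115) to (322,264) and is nearly aligned with the jaws. The large wooden board is to the left and the cups are to the right.

```bash
python3 - <<'E'
from h import *
import pickle; w,st=pickle.load(open("w2.pkl","rb"))
np.set_printoptions(precision=4,suppress=True)
h=cv2.cvtColor(w["image"],cv2.COLOR_RGB2HSV)
m=((h[...,0]<18)&(h[...,1]>110)&(h[...,2]>120)).astype(np.uint8);m[:95]=0;m[290:]=0;m[:,:290]=0;m[:,350:]=0
c=max(cv2.findContours(m,0,1)[0],key=cv2.contourArea);rc=cv2.minAreaRect(c);b=cv2.boxPoints(rc);print(rc)
P=plane(w,b,.115);print(P,P.mean(0),np.linalg.norm(P-np.roll(P,-1,0),axis=1))
for r in(130,190,250):
    x=np.flatnonzero(m[r]);print(r,x.min(),x.max(),plane(w,[((x.min()+x.max())/2,r)],.115),x.size)
s=ctrl.get_state();print(s["eef_pos"],R.from_quat(s["tcp_rot"]).as_matrix())
E
```

```text
((321.5, 188.5), (149.0, 13.0), 90.0)
[[0.4579 0.3097 0.115 ]
 [0.4682 0.3117 0.115 ]
 [0.4937 0.1856 0.115 ]
 [0.4821 0.1834 0.115 ]] [0.4755 0.2476 0.115 ] [0.0104 0.1286 0.0118 0.1286]
130 315 328 [[0.4654 0.2986 0.115 ]] 14
190 316 328 [[0.4754 0.2504 0.115 ]] 13
250 316 328 [[0.4859 0.1969 0.115 ]] 13
[0.4711 0.2331 0.2814] [[-0.1852  0.9827  0.0023]
 [ 0.9827  0.1852  0.0002]
 [-0.0002  0.0023 -1.    ]]
```

```bash
python3 - <<'E'
from h import *
D=rot([0,0,-1],[np.cos(.199),np.sin(.199),0])
print(row([.4755,.2478,.15],D));print(row([.4755,.2478,.097],D))
E
```

```text
0.0004 0.0000 -0.0020 0.0683 0.0336 0.6571
0.0004 0.0000 -0.0020 0.0683 0.0330 0.9221
```

>>> send_rows(moves="0 0 -0.002 0.068 0.034 0.2 -0.1; 0 0 -0.002 0.068 0.034 0.45 -0.1; 0 0 -0.002 0.068 0.034 0.66 -0.1; 0 0 -0.002 0.068 0.034 0.8 -0.1; 0 0 -0.002 0.068 0.034 0.92 -0.1; 0 0 -0.002 0.068 0.034 0.92 -0.1; 0 0 -0.002 0.068 0.034 0.92 -0.1", newtons=60)

```text
time: 5.15
eef_pos: [0.4755, 0.2482, 0.0974]
tcp_rot: [0.633, 0.774, 0.001, 0.001]
contact_force: [-0.2, -0.6, 0.3]
opening: 0.449
finger_force: 0.0
```

>>> send_rows(moves="0 0 0 0 0 0 -0.6; 0 0 0 0 0 0 -1; 0 0 0 0 0 0 -1; 0 0 0 0 0 0 -1; 0 0 0 0 0 0 -1", newtons=60)

```text
time: 5.78
eef_pos: [0.4743, 0.2486, 0.0959]
tcp_rot: [0.633, 0.774, -0.0, -0.0]
contact_force: [0.3, -0.5, -0.6]
opening: -0.001
finger_force: 0.0
```

```bash
python3 - <<'E'
from h import *
s=ctrl.get_state();print(s)
E
```

```text
{'time': 5.775, 'qpos': array([2.93171010e-01, 1.08808174e-01, 2.01048075e+00, 1.84761352e-05,
       1.02242769e+00, 9.27721982e-02]), 'dq': array([-0.00027565,  0.0006038 , -0.00042543, -0.00063222,  0.00037247,
       -0.00150935]), 'joint_efforts': array([ 1.52603257e-04, -3.02019739e+01, -2.58367324e+01, -1.65440761e-04,
        2.93545327e-04, -2.46871946e-05]), 'eef_pos': array([0.47425638, 0.24856499, 0.0958996 ]), 'tcp_rot': array([ 6.32830649e-01,  7.74290234e-01, -4.70166570e-05, -4.11483758e-05]), 'contact_force': array([ 0.31183853, -0.54777342, -0.64693203]), 'wrist_torque': array([ 0.0012605 , -0.04441605,  0.01056266]), 'finger_force': 0.0, 'opening': -0.001275232465115408}
```

The fingers shut completely on nothing, so I'll look.

```bash
python3 - <<'E'
from h import *
w=snap("wrist");s=snap("scene")
a=cv2.resize(w["image"],(440,330));b=cv2.resize(s["image"][100:280,220:460],(440,330),interpolation=cv2.INTER_CUBIC)
cv2.imwrite("pics/m1.png",np.vstack([np.hstack([a,b])])[:,:,::-1][:, 40:840])
E
```

```text
(no output)
```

View pics/m1.png

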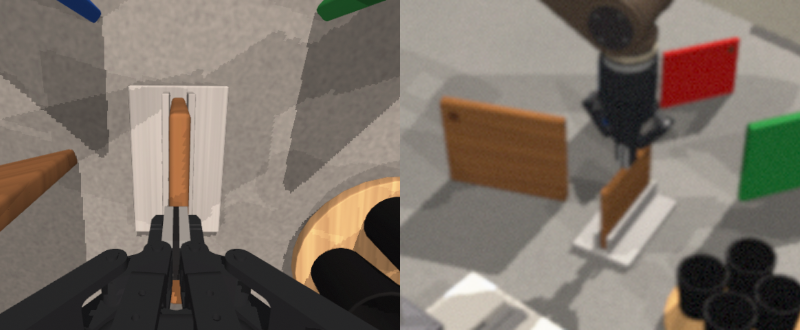

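```bash
python3 - <<'E'
from h import *
np.set_printoptions(precision=4,suppress=True)
w=snap("wrist");st=ctrl.get_state();T=R.from_quat(st["tcp_rot"]).as_matrix();p=st["eef_pos"]
print("tcp,tip,gp",proj(w,[p,p+T@[0,0,.014],p+T@[0,0,-.005]]))
B=np.array([.4755,.2477,.115]);d=np.array([-np.sin(.199),np.cos(.199),0])
print("board top far end",proj(w,[B+d*.065,B]))
h=cv2.cvtColor(w["image"],cv2.COLOR_RGB2HSV)
m=((h[...,0]<18)&(h[...,1]>110)).astype(np.uint8);m[:,:280]=0;m[:,350:]=0
for r in range(130,470,15):
    x=np.flatnonzero(m[r]);print(r,(x.min(),x.max(),x.size) if x.size else None, h[r,300:330:2,2].tolist())
E
```

```text
tcp,tip,gp [[314.4    295.6313]
 [314.379  282.7979]
 [314.4083 300.6877]]
board top far end [[317.7472 160.2685]
 [316.8685 318.8787]]
130 None [184, 188, 188, 188, 185, 182, 184, 185, 185, 184, 186, 185, 187, 192, 191]
145 (np.int64(309), np.int64(325), 17) [207, 202, 109, 181, 152, 128, 136, 137, 136, 136, 135, 135, 130, 148, 192]
160 (np.int64(306), np.int64(331), 26) [205, 202, 111, 112, 132, 140, 141, 140, 139, 138, 137, 137, 137, 136, 135]
175 (np.int64(304), np.int64(334), 31) [205, 202, 116, 155, 170, 180, 186, 185, 184, 184, 185, 181, 181, 183, 178]
190 (np.int64(304), np.int64(334), 31) [205, 203, 115, 153, 168, 180, 184, 185, 184, 184, 184, 184, 184, 184, 164]
205 (np.int64(304), np.int64(334), 31) [205, 202, 113, 152, 167, 179, 185, 185, 184, 184, 184, 183, 184, 172, 160]
220 (np.int64(304), np.int64(333), 30) [204, 202, 111, 152, 168, 179, 185, 185, 184, 185, 184, 183, 169, 164, 159]
235 (np.int64(304), np.int64(333), 30) [203, 203, 113, 151, 167, 179, 185, 184, 184, 183, 184, 178, 176, 168, 160]
250 (np.int64(304), np.int64(333), 30) [203, 202, 105, 151, 166, 179, 185,
[... 569 characters left out ...]
, 157, 158, 42, 35, 35, 35, 36, 157, 158, 158, 157, 158]
355 None [39, 39, 76, 163, 168, 42, 41, 42, 42, 42, 168, 128, 49, 39, 40]
370 None [39, 39, 40, 28, 31, 42, 42, 42, 41, 42, 32, 34, 40, 40, 39]
385 None [39, 40, 22, 28, 25, 42, 43, 42, 42, 31, 21, 22, 24, 39, 40]
400 None [25, 22, 32, 30, 24, 53, 41, 41, 42, 40, 25, 30, 27, 21, 21]
415 (np.int64(308), np.int64(319), 12) [22, 34, 33, 31, 61, 128, 130, 129, 131, 131, 50, 26, 24, 26, 21]
430 (np.int64(307), np.int64(321), 15) [36, 39, 40, 24, 159, 181, 130, 130, 131, 131, 110, 27, 40, 39, 22]
445 None [36, 39, 22, 112, 114, 112, 111, 113, 114, 114, 115, 97, 27, 29, 20]
460 None [35, 34, 35, 35, 35, 34, 35, 35, 35, 34, 35, 34, 34, 35, 35]
```

```bash
python3 - <<'E'
from h import *
w=snap("wrist");s=snap("scene")
a=cv2.resize(w["image"][240:480,220:400],(450,600));b=cv2.resize(s["image"][130:250,305:375],(350,600),interpolation=cv2.INTER_CUBIC)
cv2.imwrite("pics/m2.png",np.hstack([a,b])[:,:,::-1])
E
```

```text
(no output)
```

View pics/m2.png

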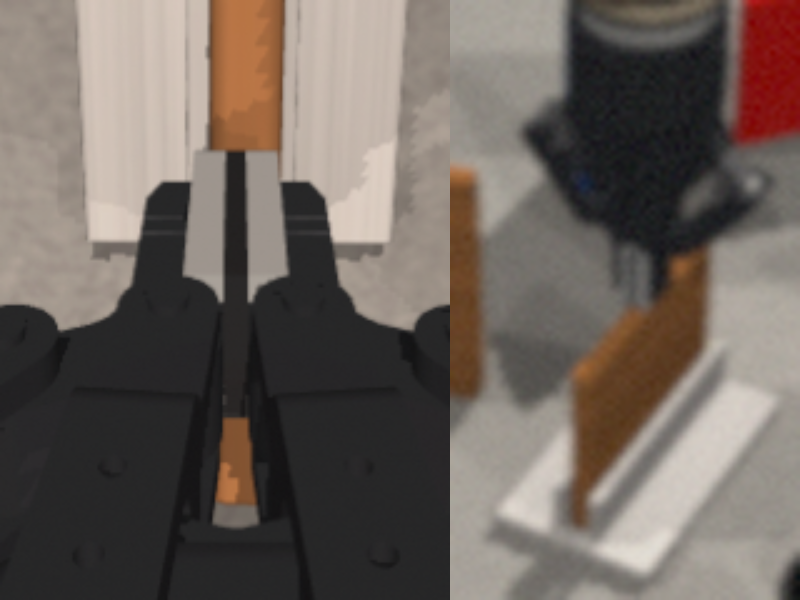

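The fingertips have shut right at the board's top edge, tip at about row 301 in the wrist view where I predicted about 283. So the fingers are shorter than I assumed. I'll check the overhang.

```bash
python3 - <<'E'
from h import *
np.set_printoptions(precision=4,suppress=True)
print(ctrl.finger_overhang,[a for a in dir(ctrl) if a[0]!="_"])
w=snap("wrist");st=ctrl.get_state();T=R.from_quat(st["tcp_rot"]).as_matrix();p=st["eef_pos"]
for z in np.arange(-.06,.02,.01): print(round(z,3),proj(w,[p+T@[.011,0,z],p+T@[.011,.008,z],p+T@[-.011,0,z]]).ravel())
s=snap("scene");print("scene tip,TCP-.02,board top",proj(s,[p+T@[0,0,.014],p+T@[0,0,-.02],[.4755,.2477,.115]]), "seen tip px",305+(640-450)/5,130+305/5)
E
```

```text
0.014 ['Unreachable', 'finger_overhang', 'get_state', 'read_camera', 'sign_off']
-0.06 [314.5481 352.2005 340.707  352.2435 314.4411 410.6735]
-0.05 [314.5139 334.2627 338.738  334.3    314.416  389.4865]
-0.04 [314.4845 318.8004 337.0418 318.8333 314.3943 371.1019]
-0.03 [314.4589 305.3319 335.565  305.3613 314.3753 354.9942]
-0.02 [314.4364 293.4933 334.2676 293.5199 314.3585 340.7626]
-0.01 [314.4165 283.0047 333.1186 283.0289 314.3436 328.0954]
0.0 [314.3988 273.6467 332.0938 273.669  314.3302 316.7468]
0.01 [314.3829 265.2454 331.174  265.266  314.3182 306.5202]
scene tip,TCP-.02,board top [[342.7342 198.1167]
 [342.9465 187.8878]
 [343.0954 188.5386]] seen tip px 343.0 191.0
```

The vision and the empty closing agree: the tips are really about 23 mm behind the TCP, not 14 mm ahead of it. I'll open, go 36 mm lower and close again.

>>> send_rows(moves="0 0 0 0 0 -0.1 -0.1; 0 0 0 0 0 -0.1 -0.1; 0 0 0 0 0 -0.1 -0.1; 0 0 0 0 0 -0.1 -0.1; 0 0 0 0 0 0 -0.1; 0 0 0 0 0 0.1 -0.1; 0 0 0 0 0 0.18 -0.1; 0 0 0 0 0 0.18 -0.1")

```text
time: 7.12
eef_pos: [0.4729, 0.2481, 0.058]
tcp_rot: [0.633, 0.774, -0.002, -0.001]
contact_force: [0.2, 0.2, 0.2]
opening: 0.448
finger_force: 0.0
```

>>> send_rows(moves="0 0 0 0 0 0 -0.5; 0 0 0 0 0 0 -1; 0 0 0 0 0 0 -1; 0 0 0 0 0 0 -1; 0 0 0 0 0 0 -1; 0 0 0 0 0 0 -1", newtons=60)

```text
time: 7.88
eef_pos: [0.4751, 0.2488, 0.0609]
tcp_rot: [0.633, 0.774, 0.001, 0.001]
contact_force: [-0.2, -0.4, 5.7]
opening: 0.129
finger_force: 59.4
```

The board is held, with an opening of about 11 mm and a grip force of 59 N. Lift it.

>>> send_rows(moves="0 0 0 0 0 -0.1 -1; 0 0 0 0 0 -0.25 -1; 0 0 0 0 0 -0.5 -1; 0 0 0 0 0 -0.75 -1; 0 0 0 0 0 -1 -1; 0 0 0 0 0 -1 -1; 0 0 0 0 0 -1 -1")

```text
time: 8.75
eef_pos: [0.4734, 0.2482, 0.2581]
tcp_rot: [0.633, 0.774, -0.001, -0.001]
contact_force: [-0.2, -0.1, -2.2]
opening: 0.127
finger_force: 59.5
```

```bash
cat >> h.py <<'E'
YA=.028;RZ=R.from_euler("z",YA).as_matrix();TH=np.radians(25)
MOUTH=np.array([.5199,-.0894,.0844]);SZ=RZ@[-np.sin(TH),0,np.cos(TH)];SX=RZ@[np.cos(TH),0,np.sin(TH)];SY=RZ@[0,1.,0]
FLOOR=MOUTH-.06*SZ; RS=rot(-SZ,SX)
def seat(h,bot=.051,dx=0,dy=.0012): return FLOOR+(h+bot)*SZ+dy*SY+dx*SX  # board underside h above the slot floor
E
python3 - <<'E'
from h import *
np.set_printoptions(precision=4,suppress=True)
w=snap("wrist");st=ctrl.get_state();T=R.from_quat(st["tcp_rot"]).as_matrix();p=st["eef_pos"]
# predicted board points in tool: top far edge & bottom far edge corners
print(proj(w,[p+T@np.array([.0638,y,z]) for z in(-.054,.051) for y in(-.006,.006)]))
h=cv2.cvtColor(w["image"],cv2.COLOR_RGB2HSV)
m=((h[...,0]<18)&(h[...,1]>110)).astype(np.uint8);m[:,:270]=0;m[:,360:]=0
for r in range(60,360,10):
    x=np.flatnonzero(m[r]);print(r,(x.min(),x.max(),h[r,(x.min()+x.max())//2,2]) if x.size else None)
print(p,T[:,0],seat(.11),row(seat(.13),RS))
E
```

```text
[[292.3432 176.0241]
 [335.2646 176.0619]
 [302.3711 143.9821]
 [324.8287 144.0045]]
60 None
70 None
80 None
90 None
100 None
110 None
120 None
130 None
140 None
150 (np.int64(305), np.int64(324), np.uint8(155))
160 (np.int64(303), np.int64(326), np.uint8(141))
170 (np.int64(300), np.int64(329), np.uint8(161))
180 (np.int64(297), np.int64(332), np.uint8(167))
190 (np.int64(295), np.int64(334), np.uint8(184))
200 (np.int64(295), np.int64(334), np.uint8(179))
210 (np.int64(295), np.int64(334), np.uint8(179))
220 (np.int64(295), np.int64(334), np.uint8(180))
230 (np.int64(295), np.int64(333), np.uint8(202))
240 (np.int64(295), np.int64(333), np.uint8(202))
250 (np.int64(296), np.int64(333), np.uint8(202))
260 (np.int64(296), np.int64(333), np.uint8(202))
270 (np.int64(296), np.int64(333), np.uint8(202))
280 (np.int64(296), np.int64(332), np.uint8(181))
290 (np.int64(296), np.int64(332), np.uint8(168))
300 (np.int64(296), np.int64(332), np.uint8(168))
310 (np.int64(296), np.int64(332), np.uint8(168))
320 (np.int64(296), np.int64(332), np.uint8(167))
330 (np.int64(296), np.int64(332), np.uint8(167))
340 (np.int64(296), np.int64(331), np.uint8(167))
350 (np.int64(297), np.int64(331), np.uint8(169))
[0.473  0.2481 0.2572] [-0.1989  0.98   -0.0005] [ 0.4772 -0.0894  0.1759] -0.0700 -0.0058 0.0270 -1.6505 -0.3552 0.3181
```

>>> send_rows(moves="-0.01 0 0.004 -0.2 -0.05 0 -1; -0.02 0 0.008 -0.4 -0.1 0 -1; -0.03 -0.002 0.012 -0.6 -0.15 0 -1; -0.04 -0.003 0.016 -0.8 -0.18 0 -1; -0.05 -0.004 0.02 -0.95 -0.2 0 -1; -0.06 -0.005 0.024 -1 -0.22 0.05 -1; -0.07 -0.006 0.027 -1 -0.22 0.05 -1; -0.07 -0.006 0.027 -1 -0.22 0.05 -1; -0.07 -0.006 0.027 -1 -0.22 0.05 -1")

```text
time: 9.93
eef_pos: [0.4707, 0.0439, 0.2489]
tcp_rot: [0.68, 0.7, 0.156, 0.151]
contact_force: [0.6, 0.2, -1.6]
opening: 0.13
finger_force: 59.4
```

```bash
cat >> h.py <<'E'
def avg(n=6):
    P=[];Q=[]
    for _ in range(n):
        ctrl.read_camera("top");s=ctrl.get_state();P.append(s["eef_pos"]);Q.append(s["tcp_rot"])
    return np.mean(P,0),R.from_quat(Q).mean().as_matrix(),np.std(P,0)
E
python3 - <<'E'
from h import *
p,T,sd=avg();print(p,sd);print(row(seat(.12),RS,p,T))
E
```

```text
[0.47119469 0.04394034 0.24984371] [8.96100146e-05 1.47719888e-05 2.27950219e-04]
0.0006 -0.0001 0.0000 -0.6674 -0.1471 0.2888
```

>>> send_rows(moves="0 0 0 -0.2 -0.05 0 -1; 0 0 0 -0.45 -0.1 0.05 -1; 0 0 0 -0.6 -0.147 0.15 -1; 0 0 0 -0.667 -0.147 0.25 -1; 0 0 0 -0.667 -0.147 0.288 -1; 0 0 0 -0.667 -0.147 0.288 -1; 0 0 0 -0.667 -0.147 0.288 -1")

```text
time: 11.1
eef_pos: [0.4731, -0.089, 0.1862]
tcp_rot: [0.68, 0.7, 0.157, 0.153]
contact_force: [0.1, -0.2, -0.5]
opening: 0.137
finger_force: 59.3
```

```bash
python3 - <<'E'
from h import *
np.set_printoptions(precision=4,suppress=True)
p,T,sd=avg();print(p,sd);print("to seat .12",row(seat(.12),RS,p,T))
w=snap("wrist");s=snap("scene")
B=[p+T@np.array([x,y,z]) for z in(-.054,.051) for x in(.0638,) for y in(-.006,.006)]
print("board pred",proj(w,B).round(1).tolist());
Mc=[MOUTH+sx*.0085*SX+sy*.069*SY for sx in(-1,1) for sy in(-1,1)]
print("mouth pred",proj(w,Mc).round(1).tolist())
a=w["image"][60:360,170:470];b=cv2.resize(s["image"][180:380,120:320],(500,500),interpolation=cv2.INTER_CUBIC)
a=cv2.resize(a,(500,500));cv2.imwrite("pics/m3.png",cv2.resize(np.hstack([a,b]),(800,400))[:,:,::-1])
E
```

```text
[ 0.473  -0.0892  0.1861] [0.0001 0.0001 0.0002]
to seat .12 0.0009 0.0000 0.0002 -0.0013 -0.0025 0.0048
board pred [[293.0, 176.0], [336.4, 176.0], [303.2, 143.8], [325.8, 143.8]]
mouth pred [[302.0, 311.9], [300.3, 130.5], [323.5, 311.9], [325.4, 130.5]]
```

View pics/m3.png

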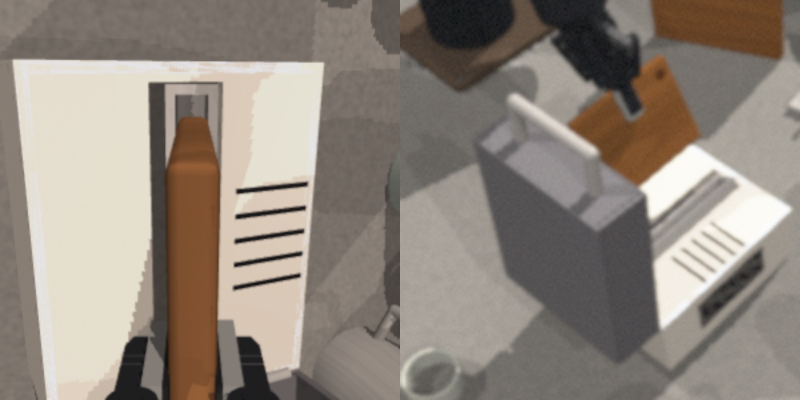

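The wrist view shows the board end at about (314,148), lined up with the slot mouth: inner far edge at (314,131), predicted (313,130). The scene view shows the board above the slot and the cover still upright. I'll correct about 1 mm along and insert.

>>> send_rows(moves="0.001 0 0 0.005 -0.002 0.1 -1; 0.001 0 0 0.005 -0.002 0.2 -1; 0.001 0 0 0.005 -0.002 0.28 -1; 0.001 0 0 0.005 -0.002 0.32 -1; 0.001 0 0 0.005 -0.002 0.36 -1; 0.001 0 0 0.005 -0.002 0.4 -1; 0.001 0 0 0.005 -0.002 0.4 -1; 0.001 0 0 0.005 -0.002 0.4 -1", newtons=80)

```text
time: 12.5
eef_pos: [0.5066, -0.0877, 0.113]
tcp_rot: [0.681, 0.7, 0.155, 0.15]
contact_force: [-0.4, -0.1, -1.2]
opening: 0.128
finger_force: 80.7
```

```bash
python3 - <<'E'
from h import *
np.set_printoptions(precision=4,suppress=True)
p,T,sd=avg();F=np.array([SX,SY,SZ]);print("slot frame TCP-floor",F@(p-FLOOR),"force slot",F@ctrl.get_state()["contact_force"],"to seat0",row(seat(0,dy=.0025),RS,p,T))
E
```

```text
slot frame TCP-floor [0.0001 0.002  0.0916] force slot [-0.6791  0.0852 -1.277 ] to seat0 -0.0002 0.0000 -0.0000 0.0024 -0.0004 0.2032
```

>>> send_rows(moves="0 0 0 0.002 0 0.04 -1; 0 0 0 0.002 0 0.08 -1; 0 0 0 0.002 0 0.11 -1; 0 0 0 0.002 0 0.14 -1; 0 0 0 0.002 0 0.165 -1; 0 0 0 0.002 0 0.185 -1; 0 0 0 0.002 0 0.195 -1; 0 0 0 0.002 0 0.2 -1; 0 0 0 0.002 0 0.2 -1")

```text
time: 13.92
eef_pos: [0.5233, -0.0868, 0.0765]
tcp_rot: [0.681, 0.7, 0.155, 0.15]
contact_force: [1.0, 1.1, -0.9]
opening: 0.129
finger_force: 80.7
```

```bash
python3 - <<'E'
from h import *
np.set_printoptions(precision=4,suppress=True)
p,T,sd=avg();F=np.array([SX,SY,SZ]);print("slot frame TCP-floor",F@(p-FLOOR),"force slot",F@ctrl.get_state()["contact_force"])
E
```

```text
slot frame TCP-floor [-0.0001  0.0025  0.0515] force slot [-0.5215 -0.3418 -2.0131]
```

>>> send_rows(moves="0 0 0 0 0 0.005 -1; 0 0 0 0 0 0.01 -1; 0 0 0 0 0 0.015 -1; 0 0 0 0 0 0.02 -1; 0 0 0 0 0 0.02 -1")

```text
time: 14.85
eef_pos: [0.5246, -0.0865, 0.0764]
tcp_rot: [0.679, 0.702, 0.154, 0.149]
contact_force: [-30.9, 3.0, 35.3]
opening: 0.128
finger_force: 87.6
```

```bash
python3 - <<'E'
from h import *
np.set_printoptions(precision=4,suppress=True)
p,T,sd=avg();F=np.array([SX,SY,SZ]);print("slot frame TCP-floor",F@(p-FLOOR),"force slot",F@ctrl.get_state()["contact_force"])
E
```

```text
slot frame TCP-floor [0.0009 0.0027 0.0508] force slot [-13.2486   4.2963  44.6663]
```

>>> send_rows(moves="0 0 0 0 0 -0.015 -1; 0 0 0 0 0 -0.018 -1; 0 0 0 0 0 -0.018 -0.6; 0 0 0 0 0 -0.018 -0.4; 0 0 0 0 0 -0.018 -0.4; 0 0 0 0 0 -0.018 -0.4; 0 0 0 0 0 -0.1 -0.4; 0 0 0 0 0 -0.25 -0.4; 0 0 0 0 0 -0.5 -0.4; 0 0 0 0 0 -0.75 -0.2; 0 0 0 0 0 -0.75 0; 0 0 0 0 0 -0.75 0")

```text
time: 16.65
eef_pos: [0.4616, -0.0884, 0.2085]
tcp_rot: [0.681, 0.7, 0.155, 0.15]
contact_force: [0.1, 0.5, -1.0]
opening: 0.499
finger_force: 0.0
```

```bash
python3 - <<'E'
from h import *
np.set_printoptions(precision=4,suppress=True)
p,T,sd=avg();print(p)
w=snap("wrist")
# predicted board top corners when home
P=[FLOOR+.105*SZ+sy*.065*SY+sx*.006*SX for sy in(1,-1) for sx in(-1,1)];print(proj(w,P).round(1).tolist())
h=cv2.cvtColor(w["image"],cv2.COLOR_RGB2HSV)
m=((h[...,0]<18)&(h[...,1]>110)).astype(np.uint8);m[:,:270]=0;m[:,360:]=0
y,x=np.nonzero(m);print(y.min(),y.max())
for r in range(y.min(),min(y.max(),400),15):
    x=np.flatnonzero(m[r]);print(r,(x.min(),x.max(),h[r,(x.min()+x.max())//2,2]) if x.size else None)
a=w["image"][60:460,120:520];s=snap("scene");b=cv2.resize(s["image"][180:380,120:320],(400,400),interpolation=cv2.INTER_CUBIC)
cv2.imwrite("pics/m4.png",np.hstack([a,b])[:,:,::-1])
E
```

```text
[ 0.4613 -0.0881  0.2071]
[[306.4, 141.6], [325.4, 141.6], [307.4, 322.9], [323.7, 323.0]]
134 320
134 (np.int64(310), np.int64(320), np.uint8(61))
149 (np.int64(303), np.int64(321), np.uint8(131))
164 (np.int64(303), np.int64(321), np.uint8(153))
179 (np.int64(303), np.int64(320), np.uint8(152))
194 (np.int64(303), np.int64(320), np.uint8(154))
209 (np.int64(303), np.int64(320), np.uint8(153))
224 (np.int64(303), np.int64(320), np.uint8(155))
239 (np.int64(303), np.int64(320), np.uint8(155))
254 (np.int64(303), np.int64(320), np.uint8(155))
269 (np.int64(303), np.int64(319), np.uint8(157))
284 (np.int64(303), np.int64(319), np.uint8(158))
299 (np.int64(303), np.int64(318), np.uint8(156))
314 (np.int64(304), np.int64(318), np.uint8(135))
```

View pics/m4.png

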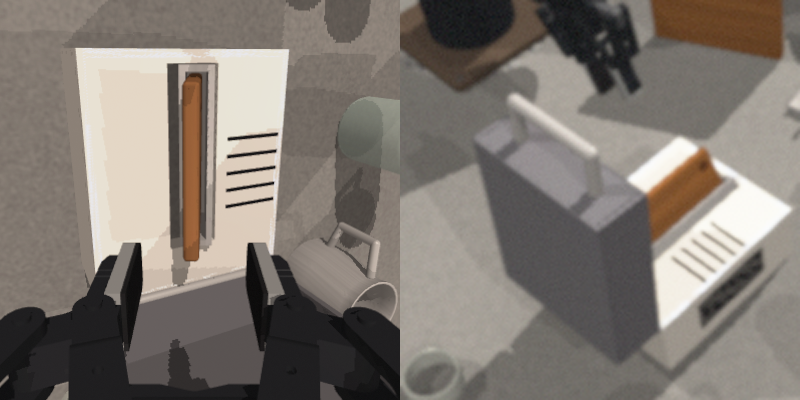

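The board stands home in the slot, its top edge running from (305,143) to (303,320) against a predicted 142 to 323. The cover is still upright and its bar is free. Next, move above the bar.

```bash
cat >> h.py <<'E'
HINGE=np.array([.5237,-.2042,.08])
def bar(a): return HINGE+RZ@[0,.245*np.cos(a)-.03*np.sin(a),.245*np.sin(a)+.03*np.cos(a)]
def htool(phi): return rot(RZ@[0,-np.sin(phi),-np.cos(phi)],RZ@[0,-np.cos(phi),np.sin(phi)])
GP=np.array([0,0,-.041])   # where the bar sits in the tool frame
def hpose(a,phi,off=0):
    T=htool(phi); return bar(a)-T@(GP-[0,0,off]),T
E
python3 - <<'E'
from h import *
np.set_printoptions(precision=4,suppress=True)
p,T,sd=avg()
print(bar(1.502)); q,H=hpose(1.502,0); print(q,H)
print(row(q+[0,0,.1],H,p,T)); print(T.T@[0,0,1])
E
```

```text
[ 0.5241 -0.2173  0.3265]
[ 0.5241 -0.2173  0.2855] [[ 0.9996  0.028   0.    ]
 [ 0.028  -0.9996  0.    ]
 [ 0.      0.     -1.    ]]
0.0541 -0.0543 0.2457 -0.6520 0.6382 -0.6793
[ 0.0006  0.4206 -0.9072]
```

>>> send_rows(moves="0.006 -0.006 0.027 0 0.1 -0.22 0.3; 0.012 -0.012 0.054 0 0.2 -0.43 0.3; 0.018 -0.018 0.08 0 0.3 -0.65 0.3; 0.024 -0.024 0.108 0 0.374 -0.81 0.3; 0.03 -0.03 0.135 -0.1 0.42 -0.79 0.3; 0.036 -0.036 0.162 -0.2 0.46 -0.76 0.3; 0.042 -0.042 0.19 -0.35 0.52 -0.74 0.3; 0.048 -0.048 0.218 -0.5 0.58 -0.71 0.3; 0.054 -0.054 0.246 -0.65 0.638 -0.68 0.3; 0.054 -0.054 0.246 -0.65 0.638 -0.68 0.3; 0.054 -0.054 0.246 -0.65 0.638 -0.68 0.3; 0.054 -0.054 0.246 -0.65 0.638 -0.68 0.3")

```text
time: 18.85
eef_pos: [0.5236, -0.216, 0.3866]
tcp_rot: [1.0, 0.014, 0.002, -0.0]
contact_force: [-0.4, 1.0, -0.6]
opening: 0.65
finger_force: 0.0
```

```bash
python3 - <<'E'
from h import *
np.set_printoptions(precision=4,suppress=True)
p,T,sd=avg(); print(p,ctrl.get_state()["qpos"])
q,H=hpose(1.502,0);print(row(q,H,p,T))
w=snap("wrist"); bx=RZ@[1,0,0]
B=bar(1.502);print("pred bar ends/mid",proj(w,[B-bx*.05,B,B+bx*.05]).round(1).tolist())
g=cv2.cvtColor(w["image"],cv2.COLOR_RGB2GRAY)
for r in(160,180,200,220,240): print(r,g[r,270:370:3].tolist())
E
```

```text
[ 0.5237 -0.2162  0.3865] [-0.5718 -0.0342  1.618   0.0017  1.5557  0.9721]
-0.0000 -0.0005 -0.0001 0.0002 0.0055 0.5053
pred bar ends/mid [[313.3, 324.5], [313.2, 252.0], [313.2, 169.2]]
160 [234, 233, 203, 127, 137, 141, 142, 142, 142, 141, 138, 126, 130, 144, 134, 117, 105, 98, 98, 96, 97, 97, 97, 97, 97, 97, 98, 97, 97, 87, 98, 85, 104, 107]
180 [143, 201, 233, 127, 137, 141, 141, 140, 141, 141, 153, 208, 245, 236, 210, 196, 170, 137, 116, 141, 140, 141, 141, 141, 141, 141, 141, 141, 140, 147, 129, 101, 102, 109]
200 [210, 233, 233, 127, 137, 141, 141, 140, 140, 140, 142, 207, 243, 235, 211, 196, 168, 135, 119, 141, 140, 141, 140, 141, 141, 141, 140, 140, 139, 145, 115, 106, 108, 101]
220 [245, 245, 232, 136, 125, 125, 141, 140, 133, 132, 139, 206, 241, 232, 210, 197, 167, 135, 122, 141, 140, 140, 140, 140, 141, 140, 140, 140, 141, 142, 95, 106, 106, 150]
240 [245, 245, 244, 163, 125, 126, 140, 140, 131, 131, 135, 205, 236, 229, 210, 197, 165, 134, 132, 140, 141, 140, 141, 140, 140, 140, 140, 140, 145, 138, 117, 149, 154, 158]
```

The bar is centred at about column 313, as predicted. Descend and grip lightly.

>>> send_rows(moves="0 0 0 0 0.005 0.15 0.2; 0 0 0 0 0.005 0.3 0.1; 0 0 0 0 0.005 0.4 0; 0 0 0 0 0.005 0.505 0; 0 0 0 0 0.005 0.505 0; 0 0 0 0 0.005 0.505 -0.4; 0 0 0 0 0.005 0.505 -0.7; 0 0 0 0 0.005 0.505 -0.8; 0 0 0 0 0.005 0.505 -1; 0 0 0 0 0.005 0.505 -1; 0 0 0 0 0.005 0.505 -1", newtons=25)

```text
time: 20.58
eef_pos: [0.5247, -0.2182, 0.2866]
tcp_rot: [1.0, 0.013, 0.002, 0.0]
contact_force: [-0.3, 0.7, 6.0]
opening: 0.15
finger_force: 24.6
```

```bash
python3 - <<'E'
from h import *
np.set_printoptions(precision=4,suppress=True)
p,T,sd=avg(3); print(p,ctrl.get_state()["contact_force"])
q,H=hpose(1.502,0);print("now",row(q,H,p,T))
for i,a in enumerate(np.linspace(1.502,.9,13)[1:]):
    phi=.5*(1.5-a)/1.5; print(round(a,3),row(*hpose(a,phi),q,H))
E
```

```text
[ 0.5247 -0.2182  0.2866] [0.0932 0.3244 5.203 ]
now 0.0001 -0.0007 -0.0003 -0.0033 -0.0045 0.0055
1.452 -0.0026 0.0000 0.0000 0.0000 -0.0586 -0.0018
1.402 -0.0052 -0.0000 -0.0000 -0.0000 -0.1171 -0.0005
1.352 -0.0079 -0.0000 -0.0000 0.0000 -0.1754 0.0039
1.301 -0.0105 -0.0000 -0.0000 0.0000 -0.2334 0.0112
1.251 -0.0132 0.0000 -0.0000 0.0000 -0.2910 0.0216
1.201 -0.0159 0.0000 0.0000 -0.0000 -0.3479 0.0350
1.151 -0.0185 -0.0000 0.0000 0.0000 -0.4041 0.0513
1.101 -0.0212 -0.0000 -0.0000 -0.0000 -0.4594 0.0706
1.05 -0.0238 0.0000 0.0000 -0.0000 -0.5137 0.0926
1.0 -0.0265 0.0000 -0.0000 0.0000 -0.5667 0.1176
0.95 -0.0292 0.0000 0.0000 -0.0000 -0.6184 0.1452
0.9 -0.0318 0.0000 0.0000 -0.0000 -0.6687 0.1755
```

>>> send_rows(moves="-0.002 0 0 0 -0.03 -0.001 -1; -0.005 0 0 0 -0.09 -0.001 -1; -0.008 0 0 0 -0.15 0.002 -1; -0.01 0 0 0 -0.21 0.008 -1; -0.013 0 0 0 -0.27 0.018 -1; -0.015 0 0 0 -0.33 0.031 -1; -0.018 0 0 0 -0.39 0.047 -1; -0.02 0 0 0 -0.45 0.067 -1; -0.023 0 0 0 -0.5 0.087 -1; -0.025 0 0 0 -0.54 0.105 -1; -0.0265 0 0 0 -0.567 0.118 -1; -0.0265 0 0 0 -0.567 0.118 -1")

```text
time: 22.22
eef_pos: [0.5219, -0.1029, 0.2608]
tcp_rot: [0.997, 0.013, 0.003, 0.082]
contact_force: [5.5, 2.3, 2.2]
opening: 0.158
finger_force: 26.3
```

```bash
python3 - <<'E'
from h import *
np.set_printoptions(precision=4,suppress=True)
p,T,sd=avg(3); s=ctrl.get_state();print(p,s["contact_force"],s["opening"],s["finger_force"])
q,H=hpose(1.0,.1673);print("now",row(q,H,p,T))
for i,a in enumerate(np.linspace(1.0,.45,12)[1:]):
    phi=.5*(1.5-a)/1.5; print(round(a,3),row(*hpose(a,phi),q,H))
E
```

```text
[ 0.5219 -0.1029  0.2608] [5.8885 2.3963 4.2288] 0.15285876385286756 26.361094415187836
now -0.0006 -0.0006 -0.0003 -0.0052 0.0061 -0.0047
0.95 -0.0026 0.0000 -0.0000 0.0000 -0.0555 0.0186
0.9 -0.0052 0.0000 0.0000 -0.0000 -0.1099 0.0401
0.85 -0.0079 0.0000 -0.0000 0.0000 -0.1632 0.0643
0.8 -0.0105 0.0000 -0.0000 -0.0000 -0.2152 0.0913
0.75 -0.0132 0.0000 -0.0000 0.0000 -0.2657 0.1210
0.7 -0.0158 -0.0000 0.0000 -0.0000 -0.3147 0.1533
0.65 -0.0185 -0.0000 -0.0000 -0.0000 -0.3620 0.1881
0.6 -0.0211 0.0000 0.0000 0.0000 -0.4075 0.2254
0.55 -0.0238 -0.0000 -0.0000 0.0000 -0.4510 0.2649
0.5 -0.0264 -0.0000 -0.0000 0.0000 -0.4925 0.3068
0.45 -0.0291 -0.0000 0.0000 0.0000 -0.5318 0.3507
```

>>> send_rows(moves="-0.002 0 0 -0.003 -0.03 0.008 -1; -0.004 0 0 -0.003 -0.08 0.027 -1; -0.006 0 0 -0.003 -0.13 0.048 -1; -0.009 0 0 -0.003 -0.18 0.071 -1; -0.011 0 0 -0.003 -0.23 0.098 -1; -0.014 0 0 -0.003 -0.28 0.128 -1; -0.017 0 0 -0.003 -0.33 0.163 -1; -0.019 0 0 -0.003 -0.38 0.201 -1; -0.022 0 0 -0.003 -0.42 0.235 -1; -0.024 0 0 -0.003 -0.46 0.273 -1; -0.026 0 0 -0.003 -0.49 0.302 -1; -0.026 0 0 -0.003 -0.49 0.302 -1")

```text
time: 23.88
eef_pos: [0.519, -0.0168, 0.1838]
tcp_rot: [0.986, 0.014, 0.004, 0.164]
contact_force: [9.0, 0.7, -1.2]
opening: 0.152
finger_force: 26.2
```

```bash
python3 - <<'E'
from h import *
np.set_printoptions(precision=4,suppress=True)
p,T,sd=avg(3); s=ctrl.get_state();print(p,s["contact_force"],s["opening"],s["finger_force"],s["qpos"])
q,H=hpose(.5,.3333);print("now",row(q,H,p,T))
for i,a in enumerate(np.linspace(.5,-0.05,12)[1:]):
    phi=.5*(1.5-a)/1.5; print(round(a,3),row(*hpose(a,phi),q,H))
E
```

```text
[ 0.519  -0.0169  0.184 ] [ 8.718   0.7303 -1.4482] 0.15606182499816443 26.25863939523697 [-0.061  -0.0168  1.9933 -0.3582  1.156   1.6267]
now -0.0008 -0.0005 -0.0002 -0.0026 0.0023 -0.0048
0.45 -0.0027 -0.0000 -0.0000 0.0000 -0.0460 0.0369
0.4 -0.0053 0.0000 -0.0000 0.0000 -0.0902 0.0761
0.35 -0.0080 -0.0000 0.0000 -0.0000 -0.1323 0.1176
0.3 -0.0106 0.0000 -0.0000 -0.0000 -0.1723 0.1612
0.25 -0.0133 0.0000 -0.0000 -0.0000 -0.2100 0.2069
0.2 -0.0159 0.0000 -0.0000 -0.0000 -0.2454 0.2546
0.15 -0.0186 0.0000 0.0000 -0.0000 -0.2784 0.3041
0.1 -0.0212 0.0000 -0.0000 0.0000 -0.3088 0.3553
0.05 -0.0239 -0.0000 -0.0000 -0.0000 -0.3367 0.4080
0.0 -0.0265 0.0000 -0.0000 -0.0000 -0.3618 0.4622
-0.05 -0.0292 0.0000 -0.0000 -0.0000 -0.3841 0.5177
```

>>> send_rows(moves="-0.002 0 0 0.005 -0.03 0.022 -1; -0.004 0 0 0.01 -0.07 0.058 -1; -0.007 0 0 0.01 -0.11 0.095 -1; -0.009 0 0 0.01 -0.15 0.136 -1; -0.011 0 0 0.01 -0.19 0.182 -1; -0.014 0 0 0.01 -0.225 0.227 -1; -0.017 0 0 0.01 -0.26 0.276 -1; -0.019 0 0 0.01 -0.29 0.323 -1; -0.021 0 0 0.01 -0.31 0.357 -1; -0.023 0 0 0.01 -0.325 0.385 -1; -0.024 0 0 0.01 -0.337 0.408 -1; -0.024 0 0 0.01 -0.337 0.408 -1")

```text
time: 25.52
eef_pos: [0.5184, 0.0197, 0.0849]
tcp_rot: [0.971, 0.013, 0.002, 0.238]
contact_force: [-4.4, -0.9, -2.1]
opening: 0.152
finger_force: 26.4
```

```bash
python3 - <<'E'
from h import *
np.set_printoptions(precision=4,suppress=True)
p,T,sd=avg(3); s=ctrl.get_state();print(p,s["contact_force"],s["opening"],s["finger_force"])
q,H=hpose(.05,.4833);print("now",row(q,H,p,T))
for a in (0.025,0,-.02,-.04): print(round(a,3),row(*hpose(a,.5),q,H))
E
```

```text
[0.5184 0.0196 0.0853] [-5.5221 -0.7425 -3.9621] 0.1506727233756602 26.35700225830078
now -0.0006 0.0004 -0.0003 -0.0046 0.0001 -0.0032
0.025 -0.0027 0.0000 -0.0000 -0.0000 -0.0151 0.0247
0 -0.0027 0.0000 -0.0000 -0.0000 -0.0329 0.0498
-0.02 -0.0027 0.0000 -0.0000 -0.0000 -0.0468 0.0703
-0.04 -0.0027 0.0000 -0.0000 -0.0000 -0.0602 0.0910
```

Lower to contact gently, watching the force.

>>> send_rows(moves="-0.001 0 0 0 -0.007 0.012 -1; -0.002 0 0 0 -0.015 0.025 -1; -0.0027 0 0 0 -0.024 0.037 -1; -0.0027 0 0 0 -0.033 0.05 -1; -0.0027 0 0 0 -0.037 0.056 -1; -0.0027 0 0 0 -0.037 0.056 -1; -0.0027 0 0 0 -0.037 0.056 -1")

```text
time: 26.55
eef_pos: [0.5184, 0.0209, 0.0726]
tcp_rot: [0.969, 0.012, 0.003, 0.246]
contact_force: [-5.7, -0.7, -1.7]
opening: 0.15
finger_force: 26.5
```

```bash
python3 - <<'E'
from h import *
np.set_printoptions(precision=4,suppress=True)
p,T,sd=avg(3); s=ctrl.get_state();print(p,s["contact_force"],s["opening"],s["finger_force"])
print("bar by tool",RZ.T@(p+T@GP-HINGE),"closed would be",[0,.245,.03]);print("-z",T.T@[0,0,-1])
E
```

```text
[0.5184 0.0209 0.0726] [-6.6536 -1.1904 -1.7318] 0.1502890211030785 26.480209529399872
bar by tool [0.0011 0.2447 0.0286] closed would be [0, 0.245, 0.03]
-z [ 0.0006 -0.4768  0.879 ]
```

>>> send_rows(moves="0 0 0 0 -0.003 0.005 -1; 0 0 0 0 -0.005 0.009 -1; 0 0 0 0 -0.008 0.014 -1; 0 0 0 0 -0.01 0.018 -1; 0 0 0 0 -0.01 0.018 -1")

```text
time: 27.32
eef_pos: [0.5185, 0.0208, 0.0721]
tcp_rot: [0.969, 0.011, 0.002, 0.248]
contact_force: [-15.5, 2.4, 16.0]
opening: 0.152
finger_force: 27.8
```

```bash
python3 - <<'E'
from h import *
np.set_printoptions(precision=4,suppress=True)
p,T,sd=avg(3); s=ctrl.get_state();print(p,s["contact_force"],s["opening"],s["finger_force"])
print("bar by tool",RZ.T@(p+T@GP-HINGE))
E
```

```text
[0.5185 0.0208 0.0721] [-13.8123   3.1686  15.1832] 0.1534267613276788 27.806777358055115
bar by tool [0.0012 0.2447 0.0281]
```

The cover is on its stop: 15 N of reaction and no further motion, with the bar at (245, 28) mm from the hinge against (245, 30) expected. Release and withdraw along the tool axis.

>>> send_rows(moves="0 0 0 0 0.005 -0.009 -1; 0 0 0 0 0.005 -0.009 -0.6; 0 0 0 0 0.005 -0.009 -0.3; 0 0 0 0 0.005 -0.009 -0.2; 0 0 0 0 0.005 -0.009 -0.2; 0 0 0 0 0.005 -0.05 -0.2; 0 0 0 0 0.005 -0.15 -0.2; 0 0 0 0 0.005 -0.3 -0.2; 0 0 0 0 0.005 -0.5 -0.2; 0 0 0 0 0.005 -0.7 -0.2; 0 0 0 0 0.005 -0.7 -0.2; 0 0 0 0 0.005 -0.7 -0.2")

```text
time: 28.98
eef_pos: [0.5174, 0.0872, 0.1927]
tcp_rot: [0.969, 0.013, 0.004, 0.246]
contact_force: [0.7, 0.2, -1.6]
opening: 0.399
finger_force: 0.0
```

```bash
python3 - <<'E'
from h import *
np.set_printoptions(precision=4,suppress=True)
p,T,sd=avg(2); st=ctrl.get_state();print(p,st["contact_force"],st["opening"])
s=snap("scene");w=snap("wrist");t=snap("top")
B=bar(0);bx=RZ@[1,0,0];E=[B-bx*.05,B+bx*.05];print("bar pred",proj(s,E).round(1).tolist(),proj(w,E).round(1).tolist())
cv2.imwrite("pics/fin.png",np.hstack([cv2.resize(s["image"],(400,300)),cv2.resize(w["image"],(400,300))])[:,:,::-1])
E
```

```text
[0.5168 0.0867 0.1916] [-0.9624 -0.6209 -0.0579] 0.40254940829140945
bar pred [[282.3, 234.1], [315.6, 254.4]] [[314.2, 302.3], [314.2, 163.7]]
```

View pics/fin.png

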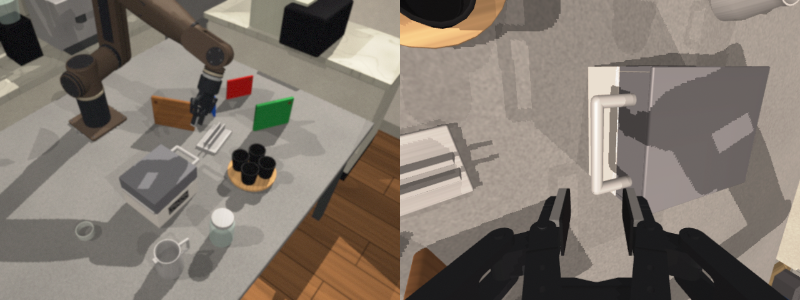

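The cover lies shut. The bar runs from about (315,157) to (315,304) in the wrist view, as predicted for closed, and the gripper is clear of it. The bystanders are where they were.

```bash
python3 -c "
from plant import ctrl
print(ctrl.sign_off())"
```

```text
the job is handed in; nothing more can be done
None
```

I handed the job in at about 29 s: the board is home in the dryer's slot, the cover was lowered under grip and rests closed on its stop, and the arm is clear of everything; no verdict came back.

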